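# Present a circuit board's edge contacts over the end of the bench ledge

## Task

Push the green circuit board along the raised ledge, without picking it up, until the whole row of gold contacts sticks out past the ledge's blue end while the white line printed across the board is still over the ledge. Leave it lying flat and square, with its long side up against the metal fence, and take the hand away. Do not disturb the solder spool, the jar or the orange cup.

Things in the scene. Friction and masses are not known exactly. Their poses are not given: they have to be found in the camera images.
- ledge: Fixed grey riser, deck 140 mm (x) by 360 mm (y), top 60 mm above the work surface. Origin on the work surface under the deck's middle. +y runs along it to the blue end (at y = 180 mm), the end to push to. +x is the far side: a metal fence, 8 mm thick, stands 14 mm above the deck along the whole length, inner face at x = 70 mm. Near side and ends are open. Place and yaw (to 0.3 rad) vary.
- ledge_end (a point): Middle of the blue end of the ledge, on the deck's top edge (180 mm along the ledge's +y, 60 mm up); the axes are the ledge's.
- board: Loose green circuit board, aluminium back, 90 mm (x) by 130 mm (y) by 5 mm, 0.13 to 0.25 kg, slides on the deck. Origin: centre of the underside. +y points to the end with the gold contacts. Parts up to 10 mm tall on top, 10 mm or more in from the edges. Starts on the deck within 0.12 rad of the ledge's direction, 10 to 40 mm off the fence; against the fence its centre is at ledge x = 25 mm.
- board_lead (a point): Middle of the board's contact end, on the underside (65 mm along the board's +y); axes as the board's. Its distance past ledge_end along the ledge's +y is the overhang. The gold contacts cover the last 20 mm at this end; a white line 3 mm wide crosses the board 42 to 45 mm behind it. The board tips off if over 65 mm overhangs.
- spool: Metal solder spool with white and blue label disc, 58 mm across, 48 mm tall, standing on the work surface; origin at the centre of its foot. Leave alone.
- bottle: White jar with red cap, 48 mm across, 85 mm tall, standing on the work surface; origin at the centre of its foot. Leave alone.
- cup: Orange open cup, 64 mm across the rim, 50 mm tall, standing on the work surface; origin at the centre of its foot. Leave alone.

How it is judged:
At the end, for the whole second after the job is handed in: The board overhangs the blue end by 20 to 42 mm (1 mm grace each way), lies flat on the deck with its long side within 4 mm of the fence and within 0.05 rad of it, and is at rest; spool, jar and cup are within 15 mm of where they stood (y of board_lead in the frame of ledge between 0.199 and 0.223 m and x of board in the frame of ledge above 0.021 m and angle between the y axis of board and the y axis of ledge, either way round below 0.05 rad and angle between board's own z axis and vertical below 0.05 rad and height (world z) of board between 0.057 and 0.063 m and linear speed of board below 0.01 m/s and distance of each of spool, bottle, cup from where it was at the start of the episode below 0.015 m); the robot touches nothing.
It fails at once if the board is lifted off the deck (more than 8 mm) (height (world z) of board above 0.068 m).
It fails at once if the board tips or falls off the ledge (angle between board's own z axis and vertical above 0.25 rad or height (world z) of board below 0.045 m).
It fails at once if the spool, jar or cup is knocked over or shoved away (distance of any of spool, bottle, cup from where it was at the start of the episode above 0.015 m or angle between any of spool, bottle, cup's own z axis and vertical above 0.3 rad).
It also fails if it takes over 51 s, if anything falls off the work surface, if the arm or the gripper's body presses on something with over 40 N, if the wrist force passes 120 N, or if a joint passes its speed limit or range.

## Robot

A 6-joint arm with a two-finger parallel gripper is mounted at the origin on the work surface. World frame = base frame: x ahead of the robot, y to its left, z up, the work surface at z = 0. Lengths are in m, angles in rad, forces in N, time in s.
With the tool pointing down it reaches from about 0.275 to 0.825 m from the base axis. Payload 4.9 kg.
Tool frame: the origin (TCP) lies at the very end of the fingers, on their centre line; the grasp point (between the pads) lies 19 mm behind it; z points along the fingers, y is the direction in which the jaws open and shut (so a half turn about z gives the same grasp; the last joint's range is limited). The gripper opens to 85 mm and grips with 20 to 120 N. Pads are 22 mm wide; open, the fingers measure 114 mm over their backs; the gripper's body (76 mm by 85 mm) begins 54 mm behind the grasp point. The pads swing forward as they close: fully open they stand 13 mm farther back than shut.
Start: joints at [1.111, 0.326, -0.193, 1.052, 0, 1.437], TCP at [0.176, 0.521, 0.231] pointing down, gripper open.
Joint ranges: [-2.65, 2.65], [-0.97, 1.79], [-1.3, 1.35], [-1.93, 2.1], [-1.47, 1.37], [-3.14, 3.14]. Speed limits (rad/s): [2.57, 2.57, 3.14, 3.14, 3.14, 3.14].

## Interface

Orientations are given as [roll, pitch, yaw] about the fixed x, y, z axes, in that order (R = Rz(yaw) Ry(pitch) Rx(roll)).
In Python, from plant import status, read_camera, get_calibration, sign_off gives the robot as it stands.
- The arm moves only by the tool send_rows, never from a script. Its argument "motion" is a list of rows, each an object of numbers: "dx", "dy", "dz": the shift along the tool's x, y, z in mm; "rx", "ry", "rz": the turn, a rotation vector about the tool's x, y, z in rad. In form: [{"dx": .., "dy": .., "dz": .., "rx": .., "ry": .., "rz": ..}, ...]. A call has 1 to 20 rows; each row is the pose to reach, as a shift and turn from the pose measured when the call began, along the tool's axes at that moment; what a row does not reach only later rows make up. A row lasts 1/10 s, in which the tool goes at most 50 mm and 8.59 degrees, less where a joint would pass 70% of its speed; a pose out of reach is approached as far as the arm can. A call with a gripper value outside its range is refused whole. "grip" is the closure, from -1 (fully open) to 1 (shut), set as the call begins (left out, the last holds). The fingers move at their own pace and stop on an object; the grip force is fixed at half the most. Time passes only in rows, so rows that repeat a pose let the fingers close. It gives the time, the measured TCP pose, the force and the opening at its end, in the units of the state.
- status.read_state(): the state, without advancing time (a new reading comes with each control period).
- read_camera(name): name is "side" or "top"; returns (picture, depth): 384x512x3 uint8, red, green, blue; 384x512 float32, m along the optical axis (not along the pixel's ray), 0 where there is no reading.
- get_calibration(name): a dict with "K" (3x3 intrinsics, pixels), "R" (3x3) and "t" (3): a world point X has camera coordinates R X + t. Camera axes: x right, y down, z forward; pixel columns grow to the right and rows downward; lengths in m; the calibration is good to about 2 mm. A picture is of the moment at which its call begins. get_calibration takes no time and is no camera call.
- sign_off(): hands the job in, once; it reports no verdict.
The state is a dict: "clock": time; "qpos": joint angles; "qvel": joint speeds; "joint_torque": joint torques, N m; "tcp_pos": TCP position; "tcp_rot": TCP orientation; "force": force on the tool from outside, world axes, zero at the start; "torque": the same for the moment, N m; "width": finger opening in m.
Only numpy, scipy, OpenCV 4.12 (cv2) and the standard library are available. Lean on these libraries where they do the work, as an engineer would, in place of code of your own. Each camera call takes 0.05 s, during which the arm holds its last target.

## Working session

There is one attempt and no reset: what is moved stays moved. The work goes in short steps, Python scripts to look and compute and a tool call to move; the robot and the scene stay as the last step left them, time stands still between calls to the robot, and variables do not carry over. Pictures are saved under pics/ and viewed, and the job is handed in when it is done.

Besides the shell and the picture viewer there is one more tool, called after "Request:" as name([rows], argument=value, ...), one row to a line, values as JSON. send_rows: Moves the arm, as the interface text tells. Its arguments: {"type":"object","properties":{"motion":{"type":"array","items":{"type":"object","properties":{"dx":{"type":"number"},"dy":{"type":"number"},"dz":{"type":"number"},"rx":{"type":"number"},"ry":{"type":"number"},"rz":{"type":"number"}}}},"grip":{"type":"number"}},"required":["motion"]}

```bash
ls; mkdir -p pics; python3 - <<'E'
from plant import status, read_camera, get_calibration
import cv2, numpy as np
for n in ("side","top"):
    p,d=read_camera(n); cv2.imwrite(f"pics/{n}0.png",p[:,:,::-1]); np.savez(f"{n}0.npz",p=p,d=d)
    c=get_calibration(n); print(n,c, -np.array(c['R']).T@np.array(c['t']))
print(status.read_state())
E
```

```text
pics
side {'K': array([[465.99680391,   0.        , 261.48284193],
       [  0.        , 465.99680391, 189.25405302],
       [  0.        ,   0.        ,   1.        ]]), 'R': array([[ 0.94394011, -0.32979075, -0.01466714],
       [-0.24559667, -0.67187999, -0.69875572],
       [ 0.22058862,  0.66318575, -0.71520998]]), 't': array([-0.55609354,  0.27141166,  0.79460303])} [ 0.41629642 -0.52800785  0.74980217]
top {'K': array([[367.0701618 ,   0.        , 254.59383709],
       [  0.        , 367.0701618 , 187.24792295],
       [  0.        ,   0.        ,   1.        ]]), 'R': array([[-0.12050982, -0.99269771, -0.00535187],
       [-0.97008033,  0.11890533, -0.21167349],
       [ 0.21076415, -0.02031699, -0.97732579]]), 't': array([0.14948924, 0.60760444, 0.83723895])} [0.43098008 0.0931604  0.94766901]
{'clock': 0.1, 'qpos': array([ 1.11080054e+00,  3.26870862e-01, -1.93444857e-01,  1.05201037e+00,
       -3.85673114e-05,  1.43658148e+00]), 'qvel': array([ 0.00040404, -0.0022197 ,  0.00203202, -0.00086009,  0.00096286,
       -0.00029224]), 'joint_torque': array([-3.51252656e-04, -4.44239938e+01,  2.63037980e+01,  7.89639802e-03,
       -2.18334335e-04,  5.99394923e-06]), 'tcp_pos': array([0.17580858, 0.52061108, 0.23059436]), 'tcp_rot': array([-3.14007149e+00, -1.66480654e-04,  2.81581161e+00]), 'force': array([-0.03583049,  0.66251066, -0.23188178]), 'torque': array([-0.00292654, -0.01391124,  0.04050536]), 'width': 0.08530674410031185}
```

View pics/side0.png

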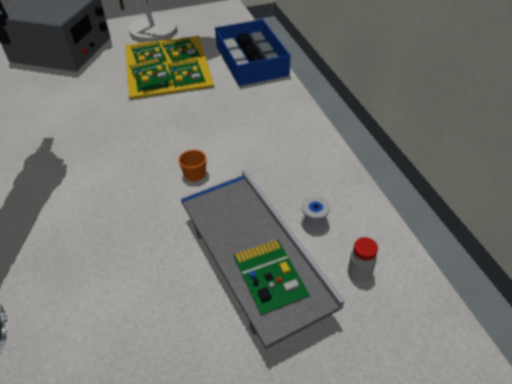

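View pics/top0.png

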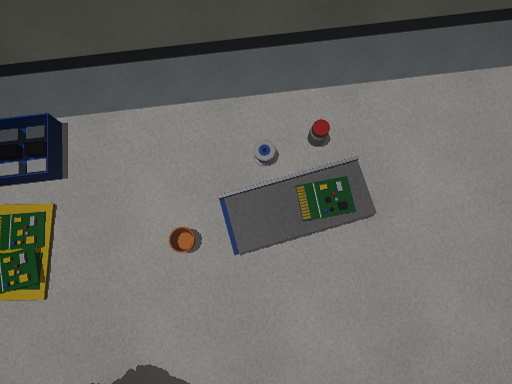

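The top view shows the ledge with its blue end at the left, around (220–238, 197–252), and the fence along the upper edge. The board is at (297–355, 178–220) with its contacts pointing left. The spool (264,152) and jar (320,130) stand beyond the fence, and the cup (182,240) is beyond the blue end.

```bash
cat > h.py <<'E'
import numpy as np, cv2
from plant import get_calibration, read_camera, status
def cast(n,uv,z):
    c=get_calibration(n); uv=np.atleast_2d(uv).astype(float)
    r=np.c_[uv,np.ones(len(uv))]@np.linalg.inv(c['K']).T@c['R']
    o=-c['R'].T@c['t']; return o+r*((z-o[2])/r[:,2])[:,None]
def cloud(n,d):
    c=get_calibration(n); v,u=np.mgrid[:384,:512]
    r=np.stack([u,v,np.ones_like(u)],-1)@np.linalg.inv(c['K']).T*d[...,None]
    return (r-c['t'])@c['R']
def masks(p):
    h=cv2.cvtColor(p,cv2.COLOR_RGB2HSV); return h
def comps(m,mn=30):
    n,l,s,c=cv2.connectedComponentsWithStats(m.astype(np.uint8))
    return [(l==i,s[i],c[i]) for i in range(1,n) if s[i][4]>=mn]
E
python3 - <<'E'
from h import *
for n in("side","top"):
    f=np.load(n+"0.npz");p,d=f['p'],f['d'];W=cloud(n,d);h=masks(p);H,S,V=h[...,0],h[...,1],h[...,2]
    print(n)
    for nm,m in dict(blue=(H>100)&(H<125)&(S>120)&(V>60),green=(H>50)&(H<85)&(S>120)&(V>40),gold=(H>18)&(H<32)&(S>120)&(V>100),orange=(H>=5)&(H<15)&(S>150),red=((H<4)|(H>175))&(S>150)&(V>80)).items():
        for mm,s,c in comps(m):
            w=W[mm&(d>0)]
            if len(w)<5: continue
            md=np.median(w,0)
            if md[0]>0.75 or md[1]>0.5: continue
            print(nm,s,c.round(1),md.round(3),np.percentile(w,2,axis=0).round(3),np.percentile(w,98,axis=0).round(3))
E
```

```text
side
blue [182 177  61  25 158] [211.7 189. ] [0.532 0.147 0.06 ] [0.469 0.135 0.058] [0.599 0.16  0.063]
blue [309 202  14  10  96] [315.4 206.4] [0.719 0.038 0.05 ] [0.707 0.027 0.047] [0.731 0.05  0.052]
green [234 247  52  24 396] [260.8 259. ] [ 0.568 -0.058  0.065] [ 0.527 -0.067  0.063] [ 0.613 -0.047  0.068]
green [ 243  259   66   55 1559] [274.8 287.3] [ 0.572 -0.122  0.065] [ 0.531 -0.157  0.063] [ 0.617 -0.077  0.07 ]
gold [236 241  44  21 357] [257.1 250.7] [ 0.568 -0.038  0.066] [ 0.53  -0.048  0.063] [ 0.608 -0.029  0.068]
gold [280 262  10  11  70] [284.3 266.7] [ 0.6   -0.091  0.072] [ 0.595 -0.101  0.064] [ 0.608 -0.08   0.074]
orange [179 151  27  30 632] [193.  164.7] [0.517 0.273 0.033] [0.491 0.235 0.007] [0.543 0.295 0.051]
red [354 238  23  19 348] [365.5 247.2] [ 0.747 -0.111  0.085] [ 0.729 -0.128  0.082] [ 0.766 -0.091  0.087]
top
blue [259 145  11  10  79] [264.1 149.5] [0.72  0.038 0.048] [0.708 0.026 0.045] [0.732 0.052 0.051]
blue [220 198  19  56 244] [228.8 226.3] [0.535 0.148 0.06 ] [0.47  0.135 0.056] [0.6   0.161 0.063]
green [314 177  41  40 907] [334.2 196.4] [ 0.576 -0.115  0.065] [ 0.533 -0.156  0.062] [ 0.618 -0.075  0.068]
green [303 183  17  38 321] [311.2 201.5] [ 0.569 -0.058  0.065] [ 0.528 -0.07   0.061] [ 0.614 -0.044  0.068]
gold [320 184   7   6  32] [322.9 186.7] [ 0.601 -0.09   0.072] [ 0.596 -0.099  0.069] [ 0.607 -0.083  0.074]
orange [169 227  26  25 360] [183.6 239.6] [0.52  0.267 0.006] [0.49  0.238 0.001] [0.547 0.296 0.051]
red [313 120  17  16 205] [320.7 127.2] [ 0.749 -0.107  0.085] [ 0.731 -0.125  0.081] [ 0.767 -0.088  0.087]
```

```bash
cat >> h.py <<'E'
def green_board(p):
    h=cv2.cvtColor(p,cv2.COLOR_RGB2HSV);H,S,V=h[...,0],h[...,1],h[...,2]
    return (H>50)&(H<85)&(S>120)&(V>40)
E
python3 - <<'E'
from h import *
for n in("side","top"):
    f=np.load(n+"0.npz");p,d=f['p'],f['d'];W=cloud(n,d)
    m=(d>0)&(W[...,2]>0.05)&(W[...,2]<0.085)&(W[...,0]>0.42)&(W[...,0]<0.67)&(abs(W[...,1])<0.24)
    m=max(comps(m),key=lambda c:c[1][4])[0]
    for lo,hi,z in((.053,.085,0.06),(.0535,.0625,.06),(.0685,.0765,.074)):
        mm=m&(W[...,2]>lo)&(W[...,2]<hi)
        w=W[mm][:,:2]
        r=cv2.minAreaRect((w*1000).astype(np.float32)); print(n,z,len(w),r, cv2.boxPoints(r).round(0).tolist())
    vis=p.copy(); mm=m&(W[...,2]>.0695)&(W[...,2]<.08); vis[mm]=(255,0,255)
    cv2.imwrite(f"pics/fence_{n}.png",cv2.resize(vis[100:350,150:450][:,:,::-1],None,fx=2.5,fy=2.3,interpolation=cv2.INTER_NEAREST))
    h=masks(p);H,S,V=h[...,0],h[...,1],h[...,2]
    bl=(H>100)&(H<125)&(S>120)&(V>60)&(abs(W[...,2]-.06)<.02)&(W[...,0]<.62)&(W[...,0]>.45)&(W[...,1]<.3)
    b=cv2.minAreaRect((W[bl][:,:2]*1000).astype(np.float32)); print('blue',b)
    # board
    g=(green_board(p)|((H>18)&(H<32)&(S>100)&(V>90)))&(d>0)&(abs(W[...,1]+.1)<.12)&(abs(W[...,0]-.57)<.08)
    v,u=np.nonzero(g); P=cast(n,np.c_[u,v],.065)[:,:2]*1000
    r=cv2.minAreaRect(P.astype(np.float32)); print('board',r,cv2.boxPoints(r).round(1).tolist())
E
```

```text
side 0.06 13677 ((566.1422729492188, -22.862762451171875), (149.64468383789062, 362.5827331542969), 9.332338333129883) [[463.0, 144.0], [522.0, -214.0], [669.0, -190.0], [611.0, 168.0]]
side 0.06 8995 ((565.29150390625, -22.96832275390625), (147.97373962402344, 362.55816650390625), 9.389957427978516) [[463.0, 144.0], [522.0, -214.0], [668.0, -190.0], [609.0, 168.0]]
side 0.074 1247 ((578.3441162109375, -22.184295654296875), (126.242919921875, 358.1708984375), 8.711332321166992) [[489.0, 145.0], [543.0, -209.0], [668.0, -190.0], [614.0, 164.0]]
blue ((511.93267822265625, 48.288307189941406), (261.71844482421875, 126.65353393554688), 77.27165985107422)
board ((572.5048217773438, -92.77099609375), (88.2860107421875, 130.44329833984375), 3.7484772205352783) [[524.2000122070312, -30.600000381469727], [532.7000122070312, -160.6999969482422], [620.7999877929688, -155.0], [612.2999877929688, -24.799999237060547]]
top 0.06 8933 ((567.020751953125, -22.451583862304688), (148.34608459472656, 360.48992919921875), 9.259025573730469) [[465.0, 144.0], [523.0, -212.0], [669.0, -188.0], [611.0, 167.0]]
top 0.06 6343 ((563.3427734375, -23.038040161132812), (140.7616729736328, 360.40545654296875), 9.193090438842773) [[465.0, 144.0], [523.0, -212.0], [662.0, -190.0], [604.0, 166.0]]
top 0.074 717 ((577.4595336914062, -20.0869140625), (126.97962188720703, 358.3179626464844), 9.259024620056152) [[486.0, 147.0], [544.0, -207.0], [669.0, -187.0], [611.0, 167.0]]
blue ((513.5128784179688, 49.36830139160156), (261.1108703613281, 129.3016357421875), 76.56550598144531)
board ((573.843505859375, -92.79069519042969), (88.12691497802734, 129.00753784179688), 3.743335247039795) [[525.7000122070312, -31.299999237060547], [534.0999755859375, -160.0], [622.0, -154.3000030517578], [613.5999755859375, -25.5]]
```

View pics/fence_side.png

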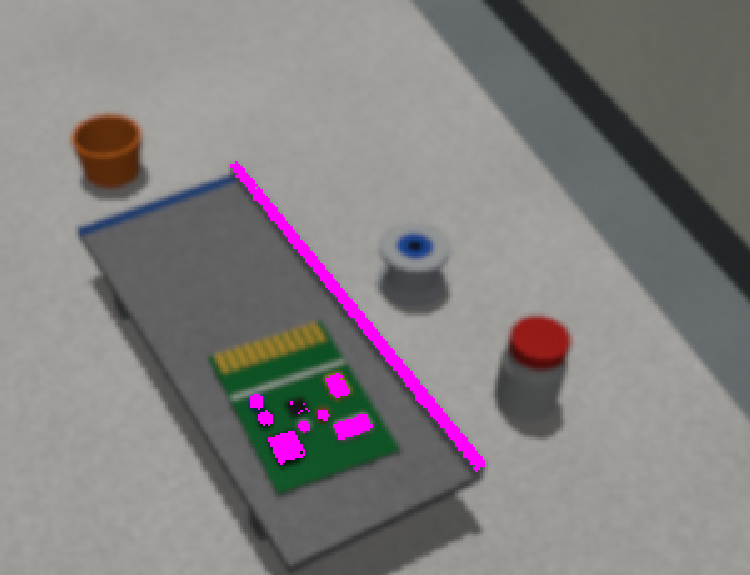

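View pics/fence_top.png

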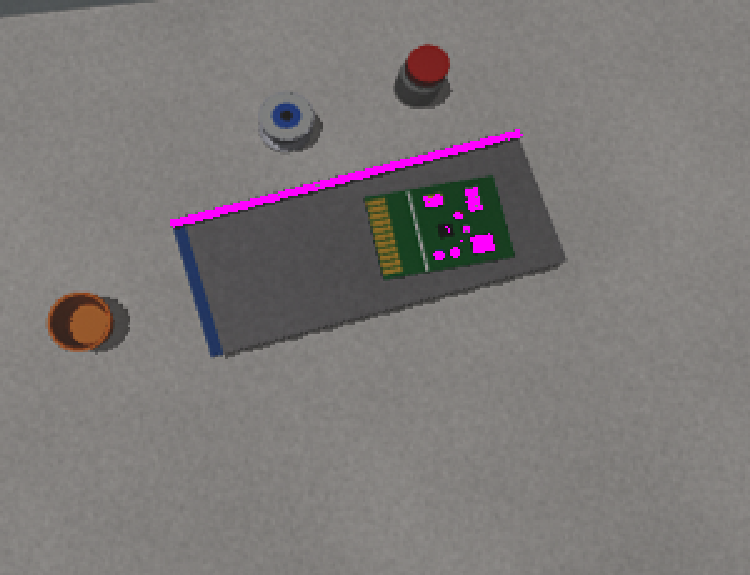

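The top and side views agree. The ledge yaw is about +0.162 rad with its origin near (562.6, -23.3) mm. The board centre is at about (-1, -70) in the ledge frame and its yaw is -0.097 relative to the ledge. My plan is to push it sideways against the fence with two fingers, then along +y from the rear edge by about 215 mm.

```bash
cat >> h.py <<'E'
from scipy.spatial.transform import Rotation as Ro
LY=0.162; L0=np.array([.5626,-.0233,0]); RL=Ro.from_euler('z',LY)
def delta(lx,ly,z,yaw_rel):
    """shift (mm) / rotvec in tool axes to ledge-frame point, tool down; yaw_rel: tool yaw minus ledge yaw minus pi (0: jaws along ledge y)"""
    s=status.read_state(); R=Ro.from_euler('xyz',s['tcp_rot'])
    T=L0+RL.apply([lx,ly,0]); T[2]=z
    G=Ro.from_euler('xyz',[np.pi,0,np.pi+LY+yaw_rel])
    print('clock',round(s['clock'],2),'tcp ledge mm',(RL.inv().apply(s['tcp_pos']-L0)*1000).round(1),'F',s['force'].round(1),'w',round(s['width']*1000,1),'q',s['qpos'].round(2))
    print('d mm',(R.inv().apply(T-s['tcp_pos'])*1000).round(1),'rot',(R.inv()*G).as_rotvec().round(3))
E
python3 -c "
from h import *
delta(-.09,-.07,.231,0)"
```

```text
clock 0.1 tcp ledge mm [-294.   599.2  230.6] F [-0.   0.7 -0.2] w 85.3 q [ 1.11  0.33 -0.19  1.05 -0.    1.44]
d mm [-4.938e+02 -4.955e+02  3.000e-01] rot [-0.001 -0.001 -0.488]
```

Request:
send_rows([
  {"dx": -15,"dy": -15,"rz": -0.015},
  {"dx": -40,"dy": -40,"rz": -0.04},
  {"dx": -70,"dy": -70,"rz": -0.07},
  {"dx": -100,"dy": -100,"rz": -0.1},
  {"dx": -130,"dy": -130,"rz": -0.13},
  {"dx": -160,"dy": -160,"rz": -0.16},
  {"dx": -190,"dy": -190,"rz": -0.19},
  {"dx": -220,"dy": -220,"rz": -0.22},
  {"dx": -250,"dy": -250,"rz": -0.25},
  {"dx": -280,"dy": -280,"rz": -0.28},
  {"dx": -310,"dy": -310,"rz": -0.31},
  {"dx": -340,"dy": -341,"rz": -0.34},
  {"dx": -370,"dy": -371,"rz": -0.37},
  {"dx": -400,"dy": -401,"rz": -0.4},
  {"dx": -430,"dy": -431,"rz": -0.43},
  {"dx": -460,"dy": -462,"rz": -0.46},
  {"dx": -480,"dy": -482,"rz": -0.475},
  {"dx": -490,"dy": -492,"rz": -0.485},
  {"dx": -494,"dy": -495,"rz": -0.488},
  {"dx": -494,"dy": -495,"rz": -0.488},
], grip=-0.3)

```text
invalid input at $.motion[0]: expected keys dx, dy, dz, rx, ry, rz
```

```bash
python3 -c "
from h import *
delta(-.09,-.07,.08,0)"
```

```text
clock 0.1 tcp ledge mm [-294.   599.2  230.6] F [-0.   0.7 -0.2] w 85.3 q [ 1.11  0.33 -0.19  1.05 -0.    1.44]
d mm [-493.9 -495.3  151.3] rot [-0.001 -0.001 -0.488]
```

Request:
send_rows([
  {"dx": -20,"dy": -20,"dz": 0,"rx": 0,"ry": 0,"rz": -0.02},
  {"dx": -50,"dy": -50,"dz": 0,"rx": 0,"ry": 0,"rz": -0.05},
  {"dx": -80,"dy": -80,"dz": 0,"rx": 0,"ry": 0,"rz": -0.08},
  {"dx": -110,"dy": -110,"dz": 0,"rx": 0,"ry": 0,"rz": -0.11},
  {"dx": -140,"dy": -140,"dz": 0,"rx": 0,"ry": 0,"rz": -0.14},
  {"dx": -170,"dy": -170,"dz": 0,"rx": 0,"ry": 0,"rz": -0.17},
  {"dx": -200,"dy": -200,"dz": 0,"rx": 0,"ry": 0,"rz": -0.2},
  {"dx": -230,"dy": -230,"dz": 0,"rx": 0,"ry": 0,"rz": -0.23},
  {"dx": -260,"dy": -260,"dz": 0,"rx": 0,"ry": 0,"rz": -0.26},
  {"dx": -290,"dy": -290,"dz": 0,"rx": 0,"ry": 0,"rz": -0.29},
  {"dx": -320,"dy": -320,"dz": 0,"rx": 0,"ry": 0,"rz": -0.32},
  {"dx": -350,"dy": -350,"dz": 0,"rx": 0,"ry": 0,"rz": -0.35},
  {"dx": -380,"dy": -380,"dz": 0,"rx": 0,"ry": 0,"rz": -0.38},
  {"dx": -410,"dy": -410,"dz": 0,"rx": 0,"ry": 0,"rz": -0.41},
  {"dx": -440,"dy": -440,"dz": 0,"rx": 0,"ry": 0,"rz": -0.44},
  {"dx": -465,"dy": -465,"dz": 0,"rx": 0,"ry": 0,"rz": -0.465},
  {"dx": -485,"dy": -485,"dz": 0,"rx": 0,"ry": 0,"rz": -0.48},
  {"dx": -494,"dy": -495,"dz": 0,"rx": 0,"ry": 0,"rz": -0.488},
  {"dx": -494,"dy": -495,"dz": 0,"rx": 0,"ry": 0,"rz": -0.488},
], grip=-0.3)

```text
clock: 2.0
tcp_pos: [0.4855, -0.1074, 0.2307]
tcp_rot: [-3.141, -0.002, -2.981]
force: [0.3, -0.4, 0.2]
width: 0.0555
```

```bash
python3 -c "
from h import *
delta(-.09,-.07,.08,0)
p,d=read_camera('side'); cv2.imwrite('pics/side1.png',p[:,:,::-1])"
```

```text
clock 2.0 tcp ledge mm [-89.7 -70.6 230.7] F [ 0.3 -0.4  0.2] w 55.5 q [-0.37  0.23 -0.33  1.02 -0.   -0.53]
d mm [1.000e-01 7.000e-01 1.507e+02] rot [-0.001 -0.002 -0.002]
```

View pics/side1.png

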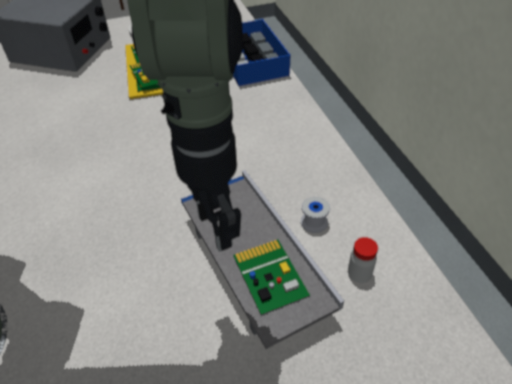

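The hand is clear on the near side of the ledge, with the fingers 55 mm apart around (225,225). Next I descend, then slowly probe for the deck edge.

Request:
send_rows([
  {"dx": -9,"dy": 0,"dz": 40,"rx": 0,"ry": 0,"rz": 0},
  {"dx": -18,"dy": 0,"dz": 80,"rx": 0,"ry": 0,"rz": 0},
  {"dx": -18,"dy": 0,"dz": 120,"rx": 0,"ry": 0,"rz": 0},
  {"dx": -18,"dy": 0,"dz": 145,"rx": 0,"ry": 0,"rz": 0},
  {"dx": -18,"dy": 0,"dz": 155,"rx": 0,"ry": 0,"rz": 0},
  {"dx": -18,"dy": 0,"dz": 159,"rx": 0,"ry": 0,"rz": 0},
  {"dx": -18,"dy": 0,"dz": 162,"rx": 0,"ry": 0,"rz": 0},
  {"dx": -18,"dy": 0,"dz": 164,"rx": 0,"ry": 0,"rz": 0},
  {"dx": -18,"dy": 0,"dz": 164,"rx": 0,"ry": 0,"rz": 0},
])

```text
clock: 2.95
tcp_pos: [0.503, -0.1035, 0.0677]
tcp_rot: [-3.141, -0.0, -2.98]
force: [0.0, 0.6, 0.4]
width: 0.0555
```

Request:
send_rows([
  {"dx": 0,"dy": 0,"dz": 1,"rx": 0,"ry": 0,"rz": 0},
  {"dx": 0,"dy": 0,"dz": 2,"rx": 0,"ry": 0,"rz": 0},
  {"dx": 0,"dy": 0,"dz": 3,"rx": 0,"ry": 0,"rz": 0},
  {"dx": 0,"dy": 0,"dz": 3,"rx": 0,"ry": 0,"rz": 0},
])

```text
clock: 3.35
tcp_pos: [0.5029, -0.1036, 0.0646]
tcp_rot: [-3.141, -0.001, -2.98]
force: [0.0, -0.6, 0.5]
width: 0.0555
```

Request:
send_rows([
  {"dx": 0,"dy": 0,"dz": 1,"rx": 0,"ry": 0,"rz": 0},
  {"dx": 0,"dy": 0,"dz": 2,"rx": 0,"ry": 0,"rz": 0},
  {"dx": 0,"dy": 0,"dz": 3,"rx": 0,"ry": 0,"rz": 0},
  {"dx": 0,"dy": 0,"dz": 3,"rx": 0,"ry": 0,"rz": 0},
])

```text
clock: 3.75
tcp_pos: [0.5027, -0.1035, 0.0614]
tcp_rot: [-3.141, -0.001, -2.98]
force: [0.5, 0.1, 0.3]
width: 0.0552
```

```bash
python3 -c "
from h import *
delta(-.06,-.07,.06,0)
p,d=read_camera('side'); cv2.imwrite('pics/side2.png',cv2.resize(p[170:360,150:390,::-1],None,fx=3.2,fy=3.0))"
```

```text
clock 3.75 tcp ledge mm [-72.  -69.5  61.4] F [0.5 0.1 0.3] w 55.2 q [-0.35  0.44 -0.51  0.62 -0.   -0.51]
d mm [-12.   -0.5   1.4] rot [-0.001 -0.001 -0.001]
```

View pics/side2.png

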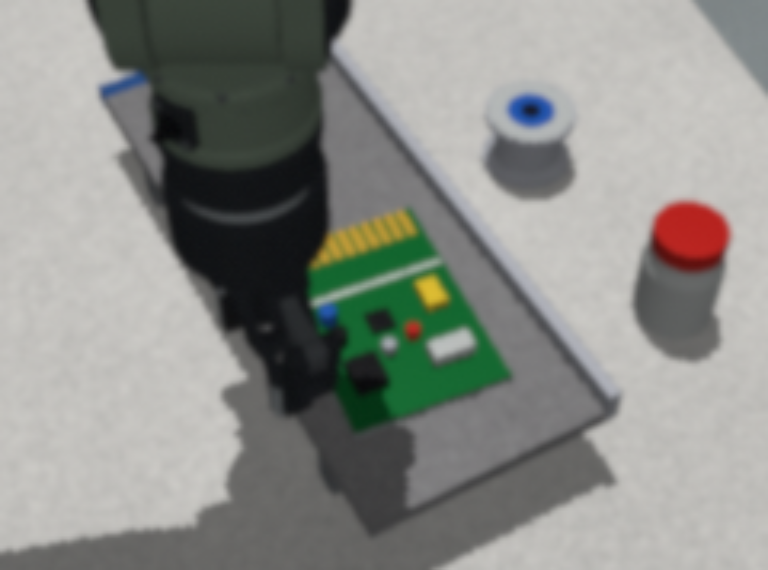

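No deck contact yet at TCP z = 61.4 mm, because the fingertips sit higher than the TCP when partly open. I'll keep probing.

Request:
send_rows([
  {"dx": 0,"dy": 0,"dz": 1,"rx": 0,"ry": 0,"rz": 0},
  {"dx": 0,"dy": 0,"dz": 2,"rx": 0,"ry": 0,"rz": 0},
  {"dx": 0,"dy": 0,"dz": 2,"rx": 0,"ry": 0,"rz": 0},
])

```text
clock: 4.1
tcp_pos: [0.5027, -0.1035, 0.0593]
tcp_rot: [-3.141, -0.001, -2.98]
force: [-0.1, -0.2, 0.2]
width: 0.0551
```

Request:
send_rows([
  {"dx": 0,"dy": 0,"dz": 1,"rx": 0,"ry": 0,"rz": 0},
  {"dx": 0,"dy": 0,"dz": 2,"rx": 0,"ry": 0,"rz": 0},
  {"dx": 0,"dy": 0,"dz": 2,"rx": 0,"ry": 0,"rz": 0},
])

```text
clock: 4.4
tcp_pos: [0.5026, -0.1034, 0.0571]
tcp_rot: [-3.141, -0.001, -2.98]
force: [-0.1, -0.8, 0.2]
width: 0.0556
```

Request:
send_rows([
  {"dx": 0,"dy": 0,"dz": 1,"rx": 0,"ry": 0,"rz": 0},
  {"dx": 0,"dy": 0,"dz": 2,"rx": 0,"ry": 0,"rz": 0},
  {"dx": 0,"dy": 0,"dz": 2,"rx": 0,"ry": 0,"rz": 0},
])

```text
clock: 4.7
tcp_pos: [0.5027, -0.1035, 0.0559]
tcp_rot: [-3.141, -0.001, -2.98]
force: [-2.1, 0.5, 7.4]
width: 0.0556
```

Request:
send_rows([
  {"dx": 0,"dy": 0,"dz": 1,"rx": 0,"ry": 0,"rz": 0},
  {"dx": 0,"dy": 0,"dz": 1,"rx": 0,"ry": 0,"rz": 0},
  {"dx": 0,"dy": 0,"dz": 1,"rx": 0,"ry": 0,"rz": 0},
])

```text
clock: 5.0
tcp_pos: [0.5027, -0.1035, 0.0558]
tcp_rot: [-3.141, -0.001, -2.98]
force: [-3.7, 0.7, 9.1]
width: 0.0557
```

The deck contact is at TCP z ≈ 56 mm, so the tips sit about 4 mm above the TCP. I'll raise 1.7 mm and push toward the fence.

Request:
send_rows([
  {"dx": 0,"dy": 0,"dz": -1.7,"rx": 0,"ry": 0,"rz": 0},
  {"dx": -3,"dy": 0,"dz": -1.7,"rx": 0,"ry": 0,"rz": 0},
  {"dx": -6,"dy": 0,"dz": -1.7,"rx": 0,"ry": 0,"rz": 0},
  {"dx": -9,"dy": 0,"dz": -1.7,"rx": 0,"ry": 0,"rz": 0},
  {"dx": -12,"dy": 0,"dz": -1.7,"rx": 0,"ry": 0,"rz": 0},
  {"dx": -15,"dy": 0,"dz": -1.7,"rx": 0,"ry": 0,"rz": 0},
  {"dx": -18,"dy": 0,"dz": -1.7,"rx": 0,"ry": 0,"rz": 0},
  {"dx": -21,"dy": 0,"dz": -1.7,"rx": 0,"ry": 0,"rz": 0},
  {"dx": -24,"dy": 0,"dz": -1.7,"rx": 0,"ry": 0,"rz": 0},
  {"dx": -27,"dy": 0,"dz": -1.7,"rx": 0,"ry": 0,"rz": 0},
  {"dx": -30,"dy": 0,"dz": -1.7,"rx": 0,"ry": 0,"rz": 0},
  {"dx": -30,"dy": 0,"dz": -1.7,"rx": 0,"ry": 0,"rz": 0},
])

```text
clock: 6.2
tcp_pos: [0.5329, -0.0986, 0.0576]
tcp_rot: [-3.141, 0.0, -2.98]
force: [-0.2, 0.8, -1.2]
width: 0.0555
```

```bash
cat >> h.py <<'E'
def board(n,p):
    """minAreaRect of green+gold pixels cast on board top plane; ledge frame mm, relative angle"""
    h=cv2.cvtColor(p,cv2.COLOR_RGB2HSV);H,S,V=h[...,0],h[...,1],h[...,2]
    g=(H>18)&(H<85)&(S>100)&(V>35)
    v,u=np.nonzero(g); P=RL.inv().apply(cast(n,np.c_[u,v],.065)-L0)*1000
    k=(abs(P[:,0])<80)&(P[:,1]>-190)&(P[:,1]<260); P=P[k]
    m=np.zeros(g.shape,bool); m[v[k],u[k]]=1
    m=cv2.morphologyEx(m.astype(np.uint8),cv2.MORPH_CLOSE,np.ones((5,5)))
    m=max(comps(m),key=lambda c:c[1][4])[0]
    v,u=np.nonzero(m); P=RL.inv().apply(cast(n,np.c_[u,v],.065)-L0)[:,:2]*1000
    r=cv2.minAreaRect(P.astype(np.float32)); print(n,'board rect',np.round(r[0],1),np.round(r[1],1),round(r[2],2),'xr',P[:,0].min().round(1),P[:,0].max().round(1),'yr',P[:,1].min().round(1),P[:,1].max().round(1))
def look(tag):
    for n in('side','top'):
        p,d=read_camera(n); board(n,p); np.savez(f'{n}_{tag}.npz',p=p,d=d)
        a=p[90:350,150:400] if n=='side' else p[110:290,160:400]
        cv2.imwrite(f'pics/{n}_{tag}.png',cv2.resize(a[:,:,::-1],None,fx=2.2 if n=='side' else 3,fy=2.2 if n=='side' else 3))
E
python3 -c "
from h import *
delta(-.06,-.07,.06,0)
look('a')"
```

```text
clock 6.2 tcp ledge mm [-41.5 -69.5  57.6] F [-0.2  0.8 -1.2] w 55.5 q [-0.32  0.49 -0.44  0.64 -0.   -0.48]
d mm [18.5 -0.5 -2.4] rot [-0.001  0.    -0.   ]
side board rect [ 13.6 -66. ] [130.   88.5] 89.89 xr -30.8 57.8 yr -131.0 -1.0
top board rect [ 15.7 -66. ] [ 89.1 130.5] 0.71 xr -29.6 59.6 yr -130.8 -0.5
```

View pics/side_a.png

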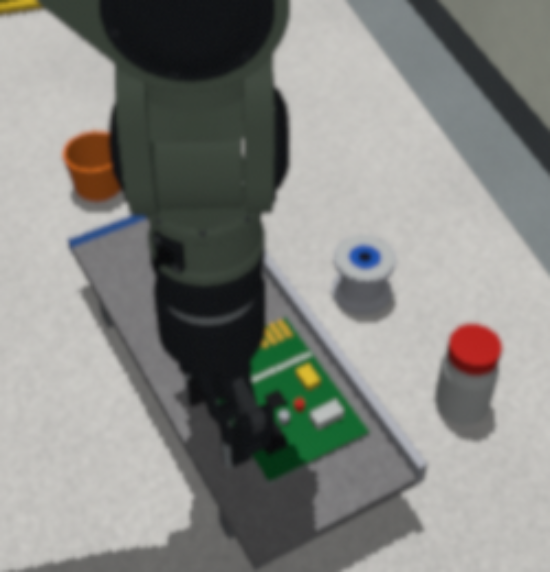

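View pics/top_a.png

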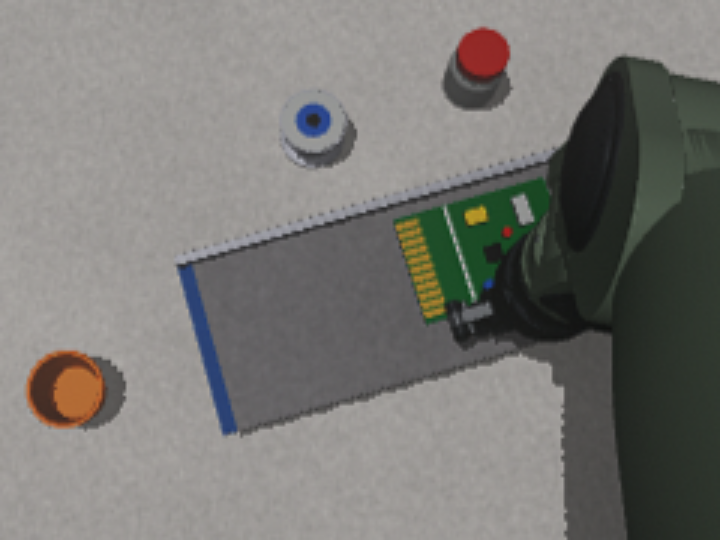

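The board is now square to the ledge (centre x ≈ 14.5), and its long side still has about 10 mm to go to the fence. The two fingers span its near side. I'll continue gently.

Request:
send_rows([
  {"dx": -2,"dy": 0,"dz": 0,"rx": 0,"ry": 0,"rz": 0},
  {"dx": -4,"dy": 0,"dz": 0,"rx": 0,"ry": 0,"rz": 0},
  {"dx": -6,"dy": 0,"dz": 0,"rx": 0,"ry": 0,"rz": 0},
  {"dx": -8,"dy": 0,"dz": 0,"rx": 0,"ry": 0,"rz": 0},
  {"dx": -9,"dy": 0,"dz": 0,"rx": 0,"ry": 0,"rz": 0},
  {"dx": -9,"dy": 0,"dz": 0,"rx": 0,"ry": 0,"rz": 0},
])

```text
clock: 6.9
tcp_pos: [0.5418, -0.0971, 0.0576]
tcp_rot: [-3.141, 0.0, -2.98]
force: [-0.1, -0.0, 0.2]
width: 0.0557
```

Request:
send_rows([
  {"dx": -0.7,"dy": 0,"dz": 0,"rx": 0,"ry": 0,"rz": 0},
  {"dx": -1.4,"dy": 0,"dz": 0,"rx": 0,"ry": 0,"rz": 0},
  {"dx": -1.4,"dy": 0,"dz": 0,"rx": 0,"ry": 0,"rz": 0},
])

```text
clock: 7.2
tcp_pos: [0.5433, -0.0969, 0.0576]
tcp_rot: [-3.141, 0.0, -2.98]
force: [-1.5, -0.7, 0.1]
width: 0.0558
```

Request:
send_rows([
  {"dx": -0.7,"dy": 0,"dz": 0,"rx": 0,"ry": 0,"rz": 0},
  {"dx": -1.4,"dy": 0,"dz": 0,"rx": 0,"ry": 0,"rz": 0},
  {"dx": -1.4,"dy": 0,"dz": 0,"rx": 0,"ry": 0,"rz": 0},
])

```text
clock: 7.5
tcp_pos: [0.5441, -0.0967, 0.0575]
tcp_rot: [-3.141, -0.001, -2.98]
force: [-2.9, -0.7, 1.3]
width: 0.0555
```

Request:
send_rows([
  {"dx": -0.7,"dy": 0,"dz": 0,"rx": 0,"ry": 0,"rz": 0},
  {"dx": -1,"dy": 0,"dz": 0,"rx": 0,"ry": 0,"rz": 0},
  {"dx": -1,"dy": 0,"dz": 0,"rx": 0,"ry": 0,"rz": 0},
])

```text
clock: 7.8
tcp_pos: [0.5441, -0.0967, 0.0574]
tcp_rot: [-3.141, -0.003, -2.98]
force: [-5.8, -0.9, 3.1]
width: 0.0557
```

Contact with the fence is confirmed: 5.8 N and the hand stopped moving at ledge x ≈ -30. Now I retreat, lift, turn a quarter turn and go behind the board.

Request:
send_rows([
  {"dx": 6,"dy": 0,"dz": 0,"rx": 0,"ry": 0,"rz": 0},
  {"dx": 15,"dy": 0,"dz": 0,"rx": 0,"ry": 0,"rz": 0},
  {"dx": 15,"dy": 0,"dz": -35,"rx": 0,"ry": 0,"rz": 0},
  {"dx": 15,"dy": 0,"dz": -65,"rx": 0,"ry": 0,"rz": 0.1},
  {"dx": 10,"dy": -20,"dz": -70,"rx": 0,"ry": 0,"rz": 0.23},
  {"dx": 0,"dy": -40,"dz": -70,"rx": 0,"ry": 0,"rz": 0.36},
  {"dx": -10,"dy": -60,"dz": -70,"rx": 0,"ry": 0,"rz": 0.5},
  {"dx": -20,"dy": -75,"dz": -70,"rx": 0,"ry": 0,"rz": 0.64},
  {"dx": -30,"dy": -90,"dz": -70,"rx": 0,"ry": 0,"rz": 0.78},
  {"dx": -40,"dy": -100,"dz": -70,"rx": 0,"ry": 0,"rz": 0.92},
  {"dx": -50,"dy": -103,"dz": -70,"rx": 0,"ry": 0,"rz": 1.06},
  {"dx": -50,"dy": -103,"dz": -70,"rx": 0,"ry": 0,"rz": 1.2},
  {"dx": -50,"dy": -103,"dz": -70,"rx": 0,"ry": 0,"rz": 1.34},
  {"dx": -50,"dy": -103,"dz": -70,"rx": 0,"ry": 0,"rz": 1.48},
  {"dx": -50,"dy": -103,"dz": -70,"rx": 0,"ry": 0,"rz": 1.571},
  {"dx": -50,"dy": -103,"dz": -70,"rx": 0,"ry": 0,"rz": 1.571},
])

```text
clock: 9.4
tcp_pos: [0.6101, -0.1903, 0.1274]
tcp_rot: [-3.14, 0.001, 1.732]
force: [0.0, 0.6, 0.3]
width: 0.0555
```

```bash
python3 -c "
from h import *
delta(.02,-.167,.0576,-np.pi/2)
look('b')"
```

```text
clock 9.4 tcp ledge mm [  20.  -172.4  127.4] F [0.  0.6 0.3] w 55.5 q [-0.42  0.57 -0.09  0.92 -0.    0.99]
d mm [ 5.5  0.1 69.8] rot [-0.002  0.001 -0.001]
side board rect [ 25.3 -65.9] [130.3  90.7] 89.9 xr -20.1 70.7 yr -131.0 -0.7
top board rect [ 25.9 -66.1] [ 89.6 130.3] 0.02 xr -18.8 70.7 yr -131.2 -0.9
```

View pics/side_b.png

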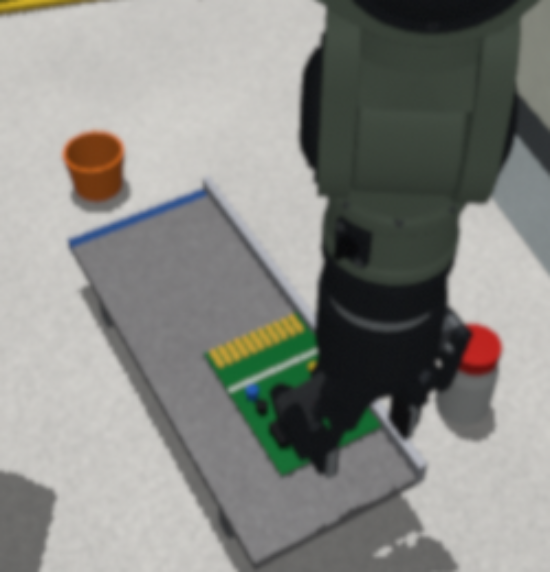

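View pics/top_b.png

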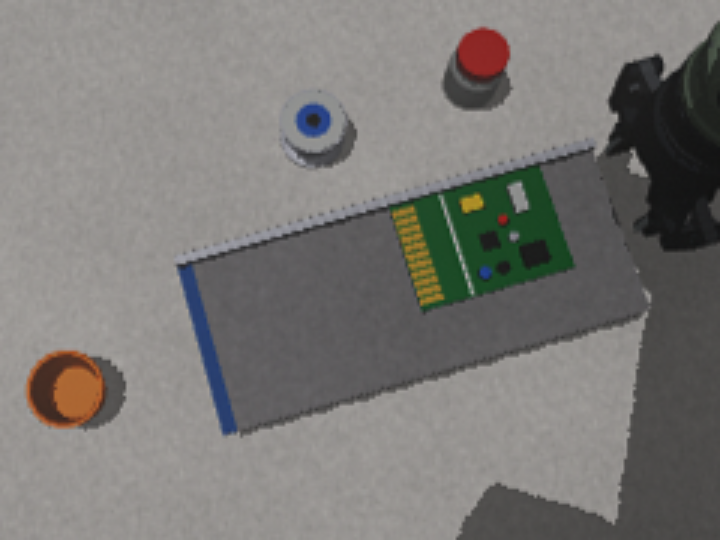

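The board is flush with the fence and square, centre at (25.6, -66), with the white line and contacts visible in the top view at (440,245) and (415,255). I'll lower the hand behind it at ledge x = 16, to keep clear of the fence.

Request:
send_rows([
  {"dx": 0,"dy": -4,"dz": 25,"rx": 0,"ry": 0,"rz": 0},
  {"dx": 1,"dy": -4,"dz": 45,"rx": 0,"ry": 0,"rz": 0},
  {"dx": 2,"dy": -4,"dz": 58,"rx": 0,"ry": 0,"rz": 0},
  {"dx": 2,"dy": -4,"dz": 65,"rx": 0,"ry": 0,"rz": 0},
  {"dx": 2,"dy": -4,"dz": 68,"rx": 0,"ry": 0,"rz": 0},
  {"dx": 2,"dy": -4,"dz": 69.5,"rx": 0,"ry": 0,"rz": 0},
  {"dx": 2,"dy": -4,"dz": 69.5,"rx": 0,"ry": 0,"rz": 0},
])

```text
clock: 10.2
tcp_pos: [0.6062, -0.1892, 0.0585]
tcp_rot: [-3.14, 0.002, 1.734]
force: [-0.4, -0.5, -0.7]
width: 0.0553
```

```bash
python3 -c "
from h import *
delta(.016,.07,.0576,-np.pi/2)"
```

```text
clock 10.2 tcp ledge mm [  16.3 -170.8   58.5] F [-0.4 -0.5 -0.7] w 55.3 q [-0.42  0.63 -0.17  0.77 -0.    0.99]
d mm [240.8  -0.    0.5] rot [-0.001  0.002  0.001]
```

Request:
send_rows([
  {"dx": 6,"dy": 0,"dz": 0.6,"rx": 0,"ry": 0,"rz": 0},
  {"dx": 14,"dy": 0,"dz": 0.6,"rx": 0,"ry": 0,"rz": 0},
  {"dx": 22,"dy": 0,"dz": 0.6,"rx": 0,"ry": 0,"rz": 0},
  {"dx": 28,"dy": 0,"dz": 0.6,"rx": 0,"ry": 0,"rz": 0},
  {"dx": 34,"dy": 0,"dz": 0.6,"rx": 0,"ry": 0,"rz": 0},
  {"dx": 40,"dy": 0,"dz": 0.6,"rx": 0,"ry": 0,"rz": 0},
  {"dx": 47,"dy": 0,"dz": 0.6,"rx": 0,"ry": 0,"rz": 0},
  {"dx": 54,"dy": 0,"dz": 0.6,"rx": 0,"ry": 0,"rz": 0},
  {"dx": 61,"dy": 0,"dz": 0.6,"rx": 0,"ry": 0,"rz": 0},
  {"dx": 68,"dy": 0,"dz": 0.6,"rx": 0,"ry": 0,"rz": 0},
  {"dx": 75,"dy": 0,"dz": 0.6,"rx": 0,"ry": 0,"rz": 0},
  {"dx": 82,"dy": 0,"dz": 0.6,"rx": 0,"ry": 0,"rz": 0},
  {"dx": 89,"dy": 0,"dz": 0.6,"rx": 0,"ry": 0,"rz": 0},
  {"dx": 96,"dy": 0,"dz": 0.6,"rx": 0,"ry": 0,"rz": 0},
  {"dx": 100,"dy": 0,"dz": 0.6,"rx": 0,"ry": 0,"rz": 0},
  {"dx": 100,"dy": 0,"dz": 0.6,"rx": 0,"ry": 0,"rz": 0},
])

```text
clock: 11.8
tcp_pos: [0.5895, -0.0892, 0.0574]
tcp_rot: [-3.14, -0.0, 1.735]
force: [-0.1, 0.2, 0.1]
width: 0.0553
```

```bash
python3 -c "
from h import *
delta(.016,.07,.0576,-np.pi/2)
look('c')"
```

```text
clock 11.8 tcp ledge mm [ 15.9 -69.4  57.4] F [-0.1  0.2  0.1] w 55.3 q [-0.27  0.57 -0.28  0.71 -0.    1.13]
d mm [139.4   0.4  -0.2] rot [-0.002 -0.     0.002]
side board rect [11.9 37.7] [67.6 64.3] 89.83 xr -20.2 44.2 yr 4.0 71.6
top board rect [25.9  6.3] [ 89.7 129.7] 0.03 xr -19.0 70.7 yr -58.6 71.1
```

View pics/top_c.png

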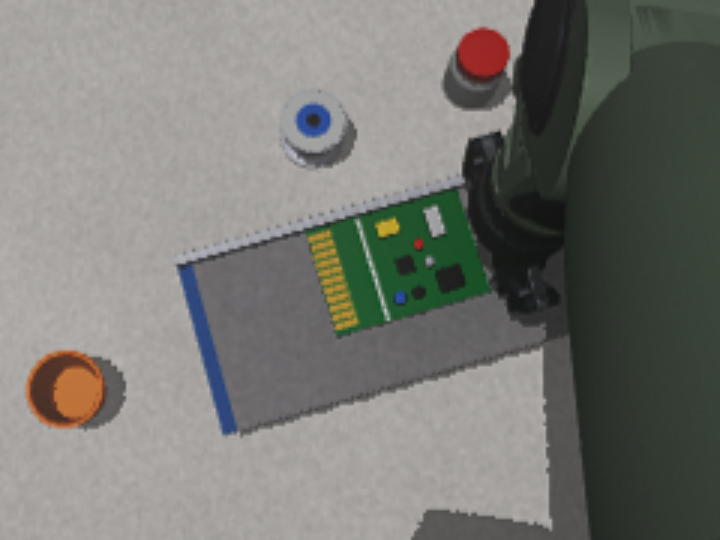

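The board stayed square and flush. Its lead edge is at y ≈ 71 mm and needs about 140 mm more. I'll push 125 mm and check.

Request:
send_rows([
  {"dx": 5,"dy": 0,"dz": 0,"rx": 0,"ry": 0,"rz": 0},
  {"dx": 12,"dy": 0,"dz": 0,"rx": 0,"ry": 0,"rz": 0},
  {"dx": 19,"dy": 0,"dz": 0,"rx": 0,"ry": 0,"rz": 0},
  {"dx": 26,"dy": 0,"dz": 0,"rx": 0,"ry": 0,"rz": 0},
  {"dx": 33,"dy": 0,"dz": 0,"rx": 0,"ry": 0,"rz": 0},
  {"dx": 40,"dy": 0,"dz": 0,"rx": 0,"ry": 0,"rz": 0},
  {"dx": 47,"dy": 0,"dz": 0,"rx": 0,"ry": 0,"rz": 0},
  {"dx": 54,"dy": 0,"dz": 0,"rx": 0,"ry": 0,"rz": 0},
  {"dx": 61,"dy": 0,"dz": 0,"rx": 0,"ry": 0,"rz": 0},
  {"dx": 68,"dy": 0,"dz": 0,"rx": 0,"ry": 0,"rz": 0},
  {"dx": 75,"dy": 0,"dz": 0,"rx": 0,"ry": 0,"rz": 0},
  {"dx": 82,"dy": 0,"dz": 0,"rx": 0,"ry": 0,"rz": 0},
  {"dx": 89,"dy": 0,"dz": 0,"rx": 0,"ry": 0,"rz": 0},
  {"dx": 96,"dy": 0,"dz": 0,"rx": 0,"ry": 0,"rz": 0},
  {"dx": 103,"dy": 0,"dz": 0,"rx": 0,"ry": 0,"rz": 0},
  {"dx": 110,"dy": 0,"dz": 0,"rx": 0,"ry": 0,"rz": 0},
  {"dx": 117,"dy": 0,"dz": 0,"rx": 0,"ry": 0,"rz": 0},
  {"dx": 122,"dy": 0,"dz": 0,"rx": 0,"ry": 0,"rz": 0},
  {"dx": 125,"dy": 0,"dz": 0,"rx": 0,"ry": 0,"rz": 0},
  {"dx": 125,"dy": 0,"dz": 0,"rx": 0,"ry": 0,"rz": 0},
])

```text
clock: 13.9
tcp_pos: [0.5691, 0.034, 0.0573]
tcp_rot: [-3.14, -0.0, 1.735]
force: [-1.1, 0.1, 0.1]
width: 0.0555
```

```bash
python3 -c "
from h import *
delta(.016,.07,.0576,-np.pi/2)
look('d')"
```

```text
clock 13.9 tcp ledge mm [15.6 55.5 57.3] F [-1.1  0.1  0.1] w 55.5 q [-0.07  0.53 -0.36  0.68 -0.    1.34]
d mm [14.5  0.4 -0.3] rot [-0.002 -0.     0.002]
side board rect [  4.2 175.5] [40.1 48.1] 85.13 xr -20.7 29.6 yr 156.7 196.7
top board rect [ 25.4 140.4] [ 89.7 110.2] 0.02 xr -19.4 70.3 yr 85.3 195.5
```

View pics/top_d.png

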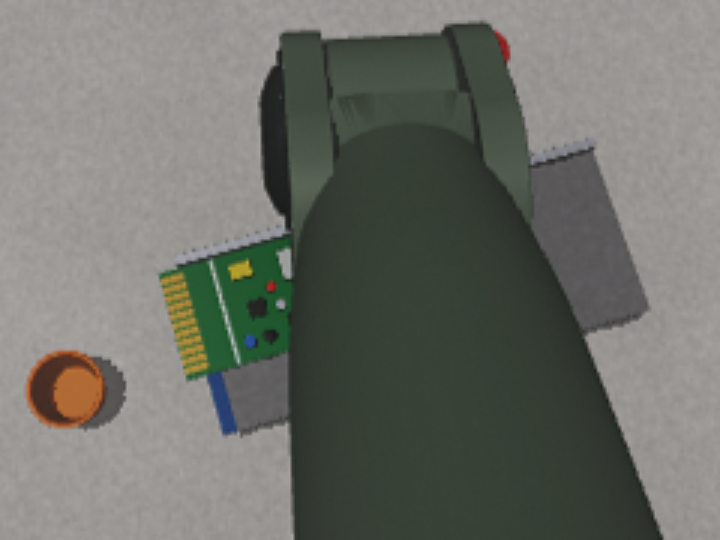

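The lead edge is at about 196 mm, so I push 15 mm more, then back off and lift.

Request:
send_rows([
  {"dx": 3,"dy": 0,"dz": 0,"rx": 0,"ry": 0,"rz": 0},
  {"dx": 6,"dy": 0,"dz": 0,"rx": 0,"ry": 0,"rz": 0},
  {"dx": 9,"dy": 0,"dz": 0,"rx": 0,"ry": 0,"rz": 0},
  {"dx": 12,"dy": 0,"dz": 0,"rx": 0,"ry": 0,"rz": 0},
  {"dx": 14,"dy": 0,"dz": 0,"rx": 0,"ry": 0,"rz": 0},
  {"dx": 15,"dy": 0,"dz": 0,"rx": 0,"ry": 0,"rz": 0},
  {"dx": 15,"dy": 0,"dz": 0,"rx": 0,"ry": 0,"rz": 0},
  {"dx": 5,"dy": 0,"dz": 0,"rx": 0,"ry": 0,"rz": 0},
  {"dx": -15,"dy": 0,"dz": 0,"rx": 0,"ry": 0,"rz": 0},
  {"dx": -35,"dy": 0,"dz": -5,"rx": 0,"ry": 0,"rz": 0},
  {"dx": -60,"dy": 0,"dz": -30,"rx": 0,"ry": 0,"rz": 0},
  {"dx": -90,"dy": 0,"dz": -60,"rx": 0,"ry": 0,"rz": 0},
  {"dx": -120,"dy": 0,"dz": -90,"rx": 0,"ry": 0,"rz": 0},
  {"dx": -150,"dy": 0,"dz": -110,"rx": 0,"ry": 0,"rz": 0},
  {"dx": -180,"dy": 0,"dz": -120,"rx": 0,"ry": 0,"rz": 0},
  {"dx": -210,"dy": 0,"dz": -120,"rx": 0,"ry": 0,"rz": 0},
  {"dx": -220,"dy": 0,"dz": -120,"rx": 0,"ry": 0,"rz": 0},
  {"dx": -220,"dy": 0,"dz": -120,"rx": 0,"ry": 0,"rz": 0},
])

```text
clock: 15.8
tcp_pos: [0.605, -0.1851, 0.1769]
tcp_rot: [-3.14, -0.0, 1.732]
force: [-0.6, 1.4, 0.5]
width: 0.0554
```

```bash
python3 -c "
from h import *
delta(.016,.07,.0576,-np.pi/2)
look('e')
for n in('side','top'):
    for t in('0','_e'):
        f=np.load(f'{n}{t}.npz');p,d=f['p'],f['d'];W=cloud(n,d);h=masks(p);H,S,V=h[...,0],h[...,1],h[...,2]
        for nm,m in dict(spoolblue=(H>100)&(H<125)&(S>120)&(V>60)&(W[...,0]>.68)&(W[...,0]<.76)&(abs(W[...,1])<.15),orange=(H>=5)&(H<15)&(S>150)&(W[...,1]>.2),red=((H<4)|(H>175))&(S>150)&(V>80)&(W[...,0]>.7)).items():
            cs=comps(m)
            if cs: print(n,t,nm,max(cs,key=lambda c:c[1][4])[2].round(1))
"
```

```text
clock 15.8 tcp ledge mm [  15.7 -166.5  176.9] F [-0.6  1.4  0.5] w 55.4 q [-0.41  0.52 -0.04  1.02 -0.    1.  ]
d mm [236.5   0.3 119.4] rot [-0.002 -0.    -0.001]
side board rect [ 24.4 147.3] [ 89.8 133.6] 0.02 xr -20.5 69.4 yr 80.5 214.1
top board rect [ 25.4 145.1] [ 89.7 129.7] 0.15 xr -19.4 70.3 yr 80.2 209.9
side 0 spoolblue [315.4 206.4]
side 0 orange [193.  164.7]
side 0 red [365.5 247.2]
side _e orange [192.8 164.3]
side _e red [365.  248.4]
top 0 spoolblue [264.1 149.5]
top 0 orange [183.6 239.6]
top 0 red [320.7 127.2]
top _e spoolblue [264.1 149.5]
top _e orange [184.4 238.9]
top _e red [320.7 127.3]
```

View pics/top_e.png

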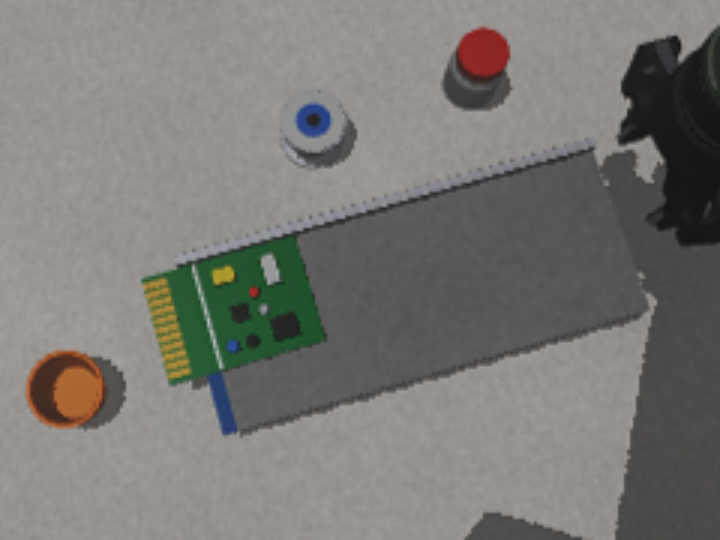

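View pics/side_e.png

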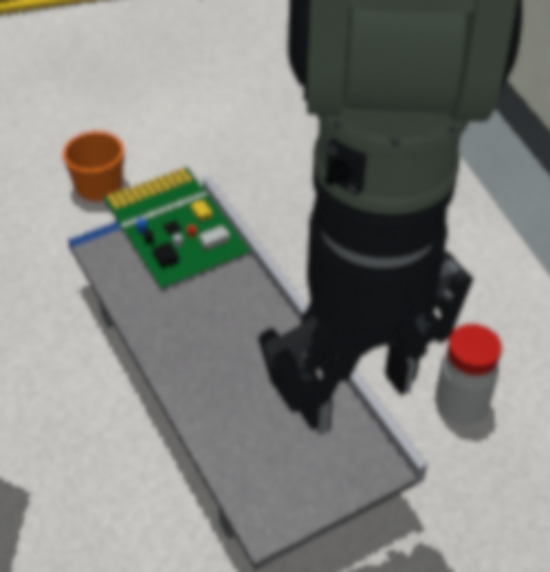

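The contacts are fully past the blue end and the overhang is about 30 mm. The white line is still over the deck (top view, 207,315), the board is flush and square, and the hand is clear. Handing in.

```bash
python3 -c "
from plant import sign_off
print(sign_off())"
```

```text
the job is handed in; nothing more can be done
None
```

I pushed the board against the fence, slid it along the ledge to the blue end, backed the hand away and handed the job in at about 16 s of the 51 s allowed. No verdict was reported.

I used two partly open fingers for both pushes. The first, on the board's near long side, stopped against the fence at about 6 N. The second was on its rear edge.

Last checks after the hand had backed off:

| Check | Measured | Required |
|---|---|---|
| Overhang past the blue end | about 30 mm (top camera) | 20–42 mm |
| Board centre in ledge x | 25.4 mm (top), 24.4 mm (side) | above 21 mm |
| Angle to the ledge | under 0.005 rad | under 0.05 rad |

- **White line:** it is still over the deck, by about 12 mm.
- **Spool, jar and cup:** they stayed within about 1 pixel (a few mm at most) of where they started. In the final side view the arm hid the spool, so only the top camera confirms it.
- **Disagreement:** the side camera put the board's lead edge about 4 mm farther out than the top camera (214 against 210 mm). That is probably yellow-green pixels near the cup merging into the outline, since the board measured 134 mm long in that view instead of 130. Both readings are inside the allowed range.

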